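Mount a pipette-holder carrier on a micromanipulator and lock its hand knob

ROBOT

A 7-joint arm with a two-finger parallel gripper is mounted at the origin on the work surface. World frame = base frame: x ahead of the robot, y to its left, z up, the work surface at z = 0. Lengths are in m, angles in rad, forces in N, time in s.
With the tool pointing down it reaches from about 0.35 to 0.9 m from the base axis. Payload 8.1 kg.
Tool frame: the origin (TCP) lies midway between the tips of the shut fingers; the grasp point (between the pads) lies behind it (arm.tcp_to_grasp is the z of the grasp point in the tool frame, in m); z points along the fingers, y is the line along which they close (so a half turn about z gives the same grasp; the last joint's range is limited). The gripper opens to 92 mm and grips with 3 to 60 N. Pads are 19 mm wide; open, the fingers measure 130 mm over their backs; the gripper's body (75 mm by 190 mm) begins 47 mm behind the grasp point.
Start: joints at [1.202, 0.434, 0.025, 1.573, -0.012, 1.134, -0.075], TCP at [0.164, -0.603, 0.227] pointing down, gripper open.
Joint ranges: [-2.62, 2.62], [-0.44, 2.09], [-1.27, 1.32], [0.08, 2.57], [-1.32, 4.46], [0.12, 2], [-2.74, 2.74]. Speed limits (rad/s): [2.22, 2.22, 3.01, 3.01, 3.14, 3.14, 3.14].

INTERFACE

Orientations are given as a rotation vector (axis times angle).
In Python, from cell import readout, vision, arm gives the robot as it stands.
- The arm moves only by the tool carry_out, never from a script. Its argument "increments" is one flat list of numbers, 6 for each row, row after row: the shift along the world's x, y, z in mm, then the turn, a rotation vector about the world's x, y, z in rad. In form: [tx, ty, tz, wx, wy, wz, tx, ty, tz, wx, wy, wz, ...]. A call has 1 to 20 rows; each row shifts and turns the commanded pose from where the row before left it; what a row does not reach is not made up. A row lasts 1/8 s, in which the tool goes at most 62.5 mm and 10.7 degrees, less where a joint would pass 70% of its speed; a pose out of reach is approached as far as the arm can. A call with a gripper value outside its range is refused whole. "grip" is the closure, from 0 (fully open) to 1 (shut), set as the call begins (left out, the last holds). The fingers move at their own pace and stop on an object; "newtons" is the grip in N (left out, the last holds). Time passes only in rows, so rows that do not move let the fingers close. It gives the time, the measured TCP pose, the force, the opening and the grip force at its end, in the units of the state.
- readout.observe(): the state, without advancing time (a new reading comes with each control period).
- vision.get_image(name): name is "scene" or "top" or "wrist"; returns the picture (480x640x3 uint8, red, green, blue); there is no depth.
- vision.calibration(name): a dict with "fov_y" (degrees; the focal length in pixels is half the picture's height over the tangent of half this angle, whatever the lens; pixels are square), "cx", "cy" (the principal point, pixels), "pose" (4x4, takes a point from camera to world coordinates). Camera axes: x right, y up, looking along -z (the intrinsics and any distortion apply to the point x, -y, -z); pixel columns grow to the right and rows downward; lengths in m; the calibration is good to about 2 mm. The wrist camera is an equidistant fisheye: a pixel r from the principal point sees the ray r / f radians off the axis. A picture is of the moment at which its call begins: read the wrist's pose just before it. calibration takes no time and is no camera call; for the wrist camera it gives the pose at the moment of the call.
- arm.sign_off(): hands the job in; it is judged then, once.
The state is a dict: "clock": time; "joints": joint angles; "dq": joint speeds; "joint_efforts": joint torques, N m; "position": TCP position; "ee_rot": TCP orientation; "force": force on the tool from outside, world axes, zero at the start; "ft_torque": the same for the moment, N m; "width": opening from 0.0 (shut) to 1.0 (fully open); "gripper_force": force on a finger pad.
Only numpy, scipy, OpenCV 4.12 (cv2) and the standard library are available. Lean on these libraries where they do the work, as an engineer would, in place of code of your own. Each camera call takes 0.05 s, during which the arm holds its last target. There are 200 camera calls.

TASK

Mount the blue pipette-holder carrier on the micromanipulator: lower its slotted foot onto the grey mounting plate and slide it gently in under the black hand knob until the slot meets the stud. Then turn the knob clockwise until you feel it bite, and give it an eighth of a turn more and no further, so that the carrier is held firmly but not overtightened. Leave everything else on the bench where it is.

Things in the scene. Friction and masses are not known exactly. Their poses are not given: they have to be found in the camera images.
- carrier: loose pipette-holder carrier, 0.5 kg: flat steel foot 50 mm wide, 8 mm thick, from x = -18 to +100 mm, with a 12 mm wide slot open at the nose and ending at x = +76 mm; blue upright block 24 x 24 mm, top at 62 mm; behind it a thin capillary holder with a glass tip sloping down to x = -105 mm. Origin: underside of the foot below the block; x from block to nose, z up
- block_grip (a point): middle of the carrier's blue block, 48 mm above the underside of the foot: grip it here from above, across the carrier's y (24 mm wide, flat faces); carrier's axes
- slot_seat (a point): point of the carrier 80 mm ahead of its origin, at the height of the foot's underside: it lies on the stud's axis when the slot has met the stud; carrier's axes
- manipulator: micromanipulator fixed to the bench, base 190 x 150 mm; crossed slides carry a grey mounting plate 92 mm wide, its top 50 mm above the bench, from x = -92 to +48 mm. Origin: on the bench straight below the upright 8 mm stud. The carrier slides in along +x, x axes parallel, flat on the plate; when home its origin is at x = -80, z = 50 mm
- channel_mouth (a point): point of the manipulator 43 mm before the stud axis, on the plate's top: the mouth of the channel, here about 66 mm wide. Its flared sides narrow to two parallel dark steel rails, 7 mm high, inner faces 52.4 mm apart, from 24 mm before to 28 mm past the stud; manipulator's axes
- stud: upright steel stud, 8 mm thick, on the mounting plate under the knob: the end of the carrier's slot comes to rest against it. Origin: on its axis at the plate's top; manipulator's axes
- clamp_knob: black round hand knob, 45 mm across, 30 mm high, white index line on top, turning about the vertical stud at constant height. Origin: centre of its underside, 68.5 mm above the bench; axes turn with it. Starts fully open; clockwise from above tightens. Free (about 0.04 N m) for 0.9 to 2.6 rad, untold; then it bites: resistance passes 0.12 N m within 0.2 rad, 0.45 N m an eighth turn on
- knob_grip (a point): point on the knob's axis 20 mm above its underside: the height at which to grip the knob from above, at any yaw. Under the knob a steel collar 43 mm across comes down 1.2 mm per radian and presses on the foot through disc springs: about 40 N for each radian past first touch. It stays where it is left. Axes turn with the knob
- dish_large: closed clear culture dish, 60 mm across, 16 mm high, lying flat; origin centre of underside. Not part of the job
- dish_small: closed clear culture dish, 45 mm across, 14 mm high, lying flat; origin centre of underside. Not part of the job
- hex_driver: red-handled screwdriver, 160 mm long, lying along its x; origin on the underside, mid-length. Not part of the job
- tip_box: blue pipette-tip box with clear lid, 120 x 82 x 64 mm; origin centre of underside. Not part of the job
- medium_bottle: clear bottle with orange cap, 58 mm across, 115 mm high; origin centre of underside. Not part of the job
- oil_jar: amber glass jar with white cap, 54 mm across, 75 mm high; origin centre of underside. Not part of the job
- marker: white marker pen with green cap, 13 mm thick, 140 mm long, lying along its x; origin on the underside near mid-length. Not part of the job
- spare_holder: spare steel capillary holder, a tube 130 mm long and 10 to 16 mm thick, lying along its x; origin on the underside. Not part of the job
Things that resemble listed ones, but are neither listed nor needed, are in the scene too. There is more than one size of the carrier; the job needs the smaller.

How it is judged:
By the outcome, as a careful person would: the job done as asked, in the order asked, and still so for the second after the job is handed in, with the robot touching nothing.
It also fails if it takes over 67 s, if anything falls off the work surface, if the arm or the gripper's body presses on something with over 40 N, if the wrist force passes 120 N, or if a joint passes its speed limit or range.

## Working session

There is one attempt and no reset: what is moved stays moved. The work goes in short steps, Python scripts to look and compute and a tool call to move; the robot and the scene stay as the last step left them, time stands still between calls to the robot, and variables do not carry over. Pictures are saved under pics/ and viewed, at most 10 in all, crops included, and the job is handed in when it is done.

Besides the shell and the picture viewer there is one more tool, called after "Request:" by a JSON object that holds its "fn" and its "kwargs". carry_out: Moves the arm, as the interface text tells. Its arguments: {"type":"object","properties":{"increments":{"type":"array","items":{"type":"number"}},"grip":{"type":"number"},"newtons":{"type":"number"}},"required":["increments"]}

```bash
ls; mkdir -p pics
cat > h.py <<'E'
import numpy as np,cv2
from scipy.spatial.transform import Rotation as R
from cell import readout,vision,arm
def grab(n,f=None):
    c=vision.calibration(n); im=vision.get_image(n)
    if f: cv2.imwrite('pics/'+f,im[:,:,::-1])
    return c,im
def ray(c,n,u,v):
    f=240/np.tan(np.radians(c['fov_y']/2)); P=np.array(c['pose'])
    x,y=u-c['cx'],v-c['cy']
    if n=='wrist':
        r=np.hypot(x,y); t=r/f; d=np.array([x/max(r,1e-9)*np.sin(t),-y/max(r,1e-9)*np.sin(t),-np.cos(t)])
    else: d=np.array([x/f,-y/f,-1])
    return P[:3,3],P[:3,:3]@d
def hit(c,n,u,v,z):
    o,d=ray(c,n,u,v); return o+d*(z-o[2])/d[2]
def proj(c,n,p):
    f=240/np.tan(np.radians(c['fov_y']/2)); P=np.array(c['pose'])
    q=P[:3,:3].T@(np.array(p)-P[:3,3]); x,y,z=q[0],-q[1],-q[2]
    if n=='wrist':
        s=np.hypot(x,y); t=np.arctan2(s,z); return np.array([c['cx']+f*t*x/s,c['cy']+f*t*y/s])
    return np.array([c['cx']+f*x/z,c['cy']+f*y/z])
E
python3 - <<'E'
from h import *
for n in ('top','scene'):
    c,im=grab(n,n+'0.png'); print(n,c)
s=readout.observe(); print(s, arm.tcp_to_grasp)
E
```

```text
pics
top {'fov_y': 47.176199564791, 'cx': 314.58193342960766, 'cy': 242.9144986309265, 'pose': array([[-0.02023202,  0.9969279 , -0.0756666 ,  0.35069402],
       [-0.99971846, -0.01923406,  0.01389448,  0.02067776],
       [ 0.01239642,  0.07592641,  0.99703636,  1.27698796],
       [ 0.        ,  0.        ,  0.        ,  1.        ]])}
scene {'fov_y': 56.812406440829385, 'cx': 316.0536142014101, 'cy': 246.99120863547415, 'pose': array([[-0.35492694, -0.7324249 ,  0.5810169 ,  1.10316641],
       [ 0.9348195 , -0.27019101,  0.23045458,  0.26677738],
       [-0.01180513,  0.62494047,  0.78058315,  0.96149062],
       [ 0.        ,  0.        ,  0.        ,  1.        ]])}
{'clock': 0.1, 'joints': array([ 1.20239886,  0.43513859,  0.02496488,  1.57396426, -0.01161396,
        1.13401755, -0.07509075]), 'dq': array([ 0.002632  , -0.00022342,  0.00128646, -0.00097207,  0.00013939,
        0.00089991,  0.00069387]), 'joint_efforts': array([ 1.79587743e-03, -6.69133973e+01,  9.87546556e-01, -3.15144324e+01,
       -6.06139353e-02,  3.76185891e-02,  8.48719742e-05]), 'position': array([ 0.16401727, -0.60263487,  0.22604868]), 'ee_rot': array([-3.11256218e+00, -4.16016793e-01,  4.57318114e-04]), 'force': array([ 0.10232401, -0.41900202,  0.99001378]), 'ft_torque': array([ 0.03932222, -0.03037084,  0.06291112]), 'gripper_force': 0.0, 'width': 1.0024606159610103} -0.0188
```

View pics/top0.png

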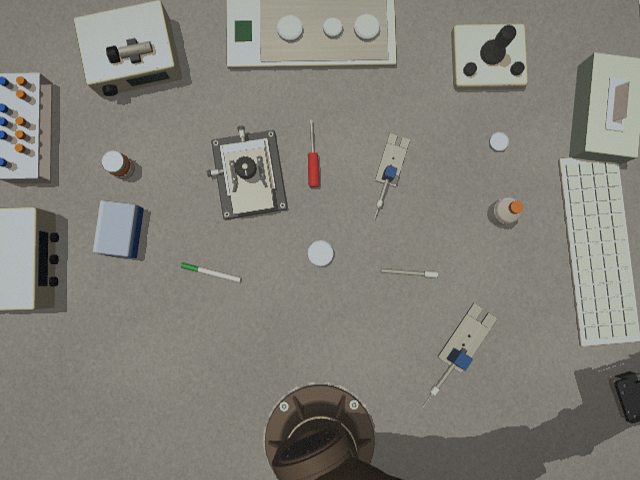

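View pics/scene0.png

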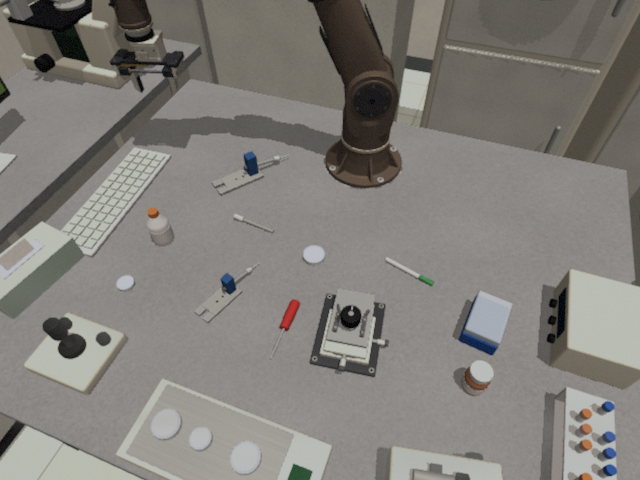

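The top view shows two carriers: a shorter one with its block at (390,173) and a longer one with its block at (460,358). The manipulator is at (247,170) with its knob at (245,168), and the channel mouth opens towards the robot. Next I'll check both carriers in a close crop and measure them.

Run:
```python
from h import *
c=vision.calibration('top'); im=cv2.imread('pics/top0.png')
a=cv2.resize(im[120:230,205:295],None,fx=5,fy=5,interpolation=cv2.INTER_CUBIC)
b=cv2.resize(im[120:230,360:420],None,fx=5,fy=5,interpolation=cv2.INTER_CUBIC)
cv2.imwrite('pics/crop1.png',np.hstack([a,b]))
hsv=cv2.cvtColor(im,cv2.COLOR_BGR2HSV)
m=cv2.inRange(hsv,(100,110,40),(125,255,255))
for k in cv2.findContours(m,0,2)[0]:
    if cv2.contourArea(k)>40:
        r=cv2.minAreaRect(k); print('blue',r,hit(c,'top',*r[0],.062))
g=cv2.cvtColor(im,cv2.COLOR_BGR2GRAY)
for (x0,y0,x1,y1) in ((365,125,420,222),(420,295,500,410)):
    s=im[y0:y1,x0:x1].astype(int)
    d=(g[y0:y1,x0:x1]>140).astype(np.uint8)
    k=max(cv2.findContours(d,0,2)[0],key=cv2.contourArea)
    r=cv2.minAreaRect(k); bx=cv2.boxPoints(r)+[x0,y0]; print(r)
    print(np.array([hit(c,'top',*p,.008) for p in bx]).round(4))
k=cv2.inRange(g[155:182,232:258],0,60); M=cv2.moments(k,True); u,v=M['m10']/M['m00']+232,M['m01']/M['m00']+155
print('knob',u,v,M['m00'],hit(c,'top',u,v,.0985))
```

```text
blue ((462.730712890625, 360.65380859375), (13.590154647827148, 13.590154647827148), 33.6900634765625) [ 0.17825917 -0.31523996  0.062     ]
blue ((136.57945251464844, 231.86109924316406), (6.3381876945495605, 51.61661911010742), 7.969610214233398) [0.47500614 0.396865   0.062     ]
blue ((390.45001220703125, 171.15000915527344), (9.803058624267578, 10.119288444519043), 18.43494987487793) [ 0.60103345 -0.16968962  0.062     ]
blue ((2.7499961853027344, 81.25000762939453), (9.899494171142578, 6.363960266113281), 45.0) [0.82142865 0.69840322 0.062     ]
((27.58162498474121, 34.050270080566406), (21.459314346313477, 48.84725570678711), 17.592426300048828)
[[ 0.594  -0.1413  0.008 ]
 [ 0.7043 -0.1793  0.008 ]
 [ 0.688  -0.2271  0.008 ]
 [ 0.5778 -0.1888  0.008 ]]
((47.65384292602539, 42.26922607421875), (27.457656860351562, 65.1772689819336), 33.690067291259766)
[[ 0.1806 -0.2742  0.008 ]
 [ 0.3021 -0.3623  0.008 ]
 [ 0.2662 -0.4136  0.008 ]
 [ 0.1451 -0.3252  0.008 ]]
knob 246.2236842105263 168.70394736842104 152.0 [0.60441719 0.14926767 0.0985    ]
```

View pics/crop1.png

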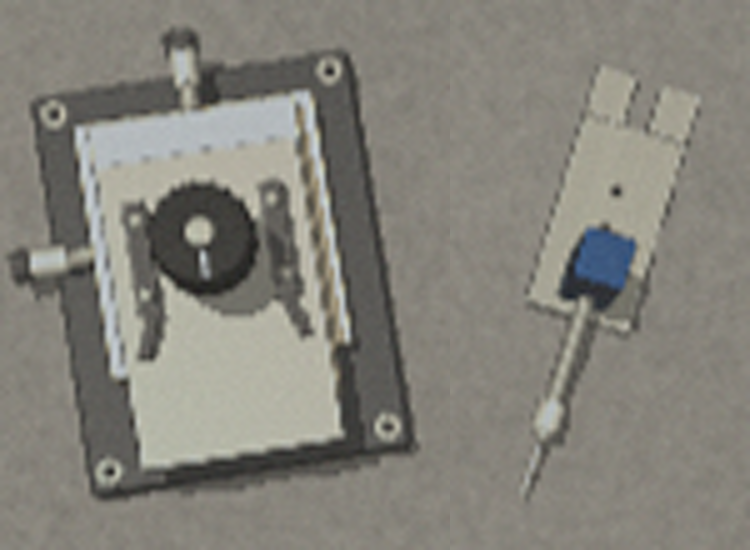

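The crop confirms the choice. The carrier at (390,173) has a foot of about 117 x 50 mm, so it is the smaller one, while the one at (460,358) measures about 150 x 63 mm. The plate mouth opens towards the bottom of the picture and the knob is at (246,169). I'll now move above the carrier.

Request:
{"fn": "carry_out", "kwargs": {"increments": [36.5,36,0,0,0,-0.05,36.5,36,0,0,0,-0.05,36.5,36,0,0,0,-0.05,36.5,36,0,0,0,-0.05,36.5,36,0,0,0,-0.05,36.5,36,0,0,0,-0.05,36.5,36,0,0,0,-0.05,36.5,36,0,0,0,-0.05,36.5,36,0,0,0,-0.05,36.5,36,0,0,0,-0.05,36.5,36,0,0,0,-0.05,36.5,36,0,0,0,-0.05,0,0,-20,0,0,0,0,0,-20,0,0,0,0,0,0,0,0,0,0,0,0,0,0,0], "grip": 0}}

```text
clock: 2.1
position: [0.6023, -0.1713, 0.1873]
ee_rot: [3.098, -0.523, 0.001]
force: [-0.4, 0.2, 0.5]
width: 0.997
gripper_force: 0.0
```

Run:
```python
from h import *
s=readout.observe(); print(s['position'],s['ee_rot'],s['joints'],s['force'],s['ft_torque'])
c,im=grab('wrist','w1.png'); print(c)
print(proj(c,'wrist',[.602,-.171,.062]))
```

```text
[ 0.60231245 -0.17126386  0.18730999] [ 3.09768630e+00 -5.23070645e-01  5.50976313e-04] [ 0.23307103  0.47147807 -0.06044839  1.61538357  0.03159969  1.05533303
 -1.74172415] [-0.42070435  0.17423035  0.49589781] [0.04932917 0.01671374 0.01582797]
{'fov_y': 65.70646984690485, 'cx': 320.17649742219373, 'cy': 241.31542732656266, 'pose': array([[-3.28650841e-01,  9.08119298e-01,  2.59437788e-01,
         6.73603302e-01],
       [-9.44450986e-01, -3.15722722e-01, -9.12770442e-02,
        -1.95701765e-01],
       [-9.80040843e-04, -2.75024552e-01,  9.61436704e-01,
         3.45282003e-01],
       [ 0.00000000e+00,  0.00000000e+00,  0.00000000e+00,
         1.00000000e+00]])}
[320.78552923 234.86870705]
```

View pics/w1.png

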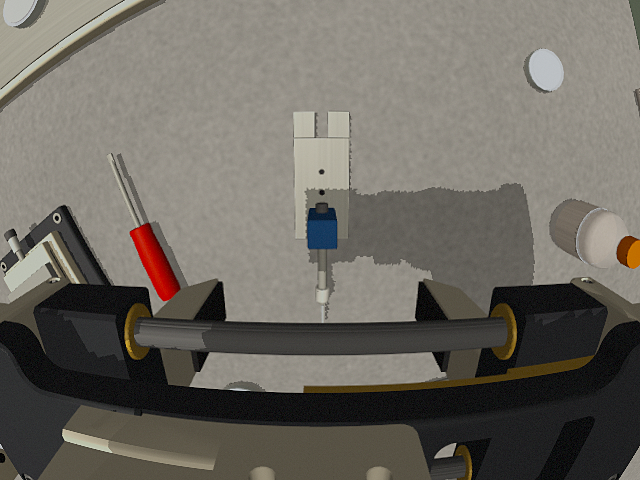

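The wrist view shows the carrier centred, with its block at (322,228) and its slot at (322,123), aligned with the gripper. I'll measure the foot edges and the nose.

Run:
```python
from h import *
im=cv2.imread('pics/w1.png'); s=readout.observe(); c=vision.calibration('wrist')
g=cv2.cvtColor(im,cv2.COLOR_BGR2GRAY).astype(float)
L=[];Rr=[]
for v in range(142,184,4):
    row=g[v]; d=np.abs(row[4:]-row[:-4]); 
    l=270+np.argmax(d[268:308]); r=330+np.argmax(d[328:368]); L.append(hit(c,'wrist',l,v,.008));Rr.append(hit(c,'wrist',r,v,.008))
L=np.array(L);Rr=np.array(Rr)
for q in (L,Rr):
    p=np.polyfit(q[:,0],q[:,1],1); print('yaw',np.arctan(p[0]), np.std(q[:,1]-np.polyval(p,q[:,0])))
M=(L+Rr)/2; print('w',np.linalg.norm(L-Rr,axis=1).round(4), M[[0,-1]])
col=g[100:125,305]; v=100+np.argmax(np.abs(col[2:]-col[:-2]))+1; print('nose',v,hit(c,'wrist',305,v,.008),hit(c,'wrist',338,v,.008))
hsv=cv2.cvtColor(im,cv2.COLOR_BGR2HSV); m=cv2.inRange(hsv[180:260,290:350],(100,110,60),(125,255,255))
k=max(cv2.findContours(m,0,2)[0],key=cv2.contourArea); x,y,w,h=cv2.boundingRect(k); print(x+290,y+180,w,h)
for v in (y+180,y+180+h): print(hit(c,'wrist',x+290+w/2,v,.062))
vv=hsv[195:262,322,2]; print(vv)
# coarse manip screws
c=vision.calibration('top')
for p in ((53,112),(330,70),(388,426),(109,470)): print(hit(c,'top',205+p[0]/5,120+p[1]/5,.015).round(4))
```

```text
yaw -0.30732001353834854 0.0010990037058486212
yaw -0.3428749694017506 0.00036566344137269464
w [0.0468 0.0477 0.0505 0.0496 0.0497 0.0489 0.0489 0.0472 0.0473 0.0474
 0.0475] [[ 0.67031957 -0.19496848  0.008     ]
 [ 0.63576282 -0.18295309  0.008     ]]
nose 111 [ 0.70158366 -0.19071586  0.008     ] [ 0.69191839 -0.21855432  0.008     ]
307 220 30 29
[ 0.61327805 -0.17590287  0.062     ]
[ 0.59087569 -0.16813842  0.062     ]
[ 84 125 122 121 121 122 118  81  27  47  70  65  65  65  65  68  70  58
  57  53  53  52  47  54  48  77  91  96  94  96  95  93  97  93  94  92
  93  96  91  94  91  93  92  90  92  97  92  89  90  92  92  93  94  90
  96 119 111 112 111 109 113 114 113 108 112 113 109]
[0.6858 0.2289 0.015 ]
[0.7035 0.0997 0.015 ]
[0.5354 0.0753 0.015 ]
[0.5173 0.2043 0.015 ]
```

Request:
{"fn": "carry_out", "kwargs": {"increments": [0,-0.5,-40,0,0,0,0,0,-40,0,0,0,0,0,-40,0,0,0,0,0,-25,0,0,0,0,0,-13,0,0,0,0,0,0,0,0,0,0,0,0,0,0,0]}}

```text
clock: 3.02
position: [0.6032, -0.1718, 0.0301]
ee_rot: [3.098, -0.523, 0.003]
force: [0.1, -0.2, 0.1]
width: 0.999
gripper_force: 0.0
```

Request:
{"fn": "carry_out", "kwargs": {"increments": [0,0,0,0,0,0,0,0,0,0,0,0,0,0,0,0,0,0,0,0,0,0,0,0,0,0,0,0,0,0,0,0,0,0,0,0,0,0,0,0,0,0,0,0,0,0,0,0], "grip": 1, "newtons": 30}}

```text
clock: 4.03
position: [0.602, -0.1718, 0.0287]
ee_rot: [3.098, -0.523, -0.0]
force: [-1.3, -0.1, -0.1]
width: 0.258
gripper_force: 30.0
```

The carrier is gripped at 23.7 mm, so I'll lift it and carry it to just before the channel mouth.

Request:
{"fn": "carry_out", "kwargs": {"increments": [0,0,20,0,0,0,0,0,40,0,0,0,0,0,40,0,0,0,-18.3,37.4,0,0,0,0.06,-18.3,37.4,0,0,0,0.06,-18.3,37.4,0,0,0,0.06,-18.3,37.4,0,0,0,0.06,-18.3,37.4,0,0,0,0.06,-18.3,37.4,0,0,0,0.06,-18.3,37.4,0,0,0,0.06,-18.3,37.4,0,0,0,0.06,0,0,0,0,0,0,0,0,0,0,0,0,0,0,0,0,0,0]}}

```text
clock: 5.78
position: [0.4559, 0.1264, 0.1285]
ee_rot: [3.133, 0.225, -0.001]
force: [0.2, -0.6, -6.1]
width: 0.265
gripper_force: 30.0
```

Run:
```python
from h import *
s=readout.observe(); print(s['position'],s['ee_rot'],s['joints'],s['force'],s['ft_torque'],s['width'])
c,im=grab('wrist','w2.png')
print(proj(c,'wrist',[.604,.149,.0985]))
cv2.imwrite('pics/w2c.png',cv2.resize(im[0:300,170:470,::-1],None,fx=2,fy=2))
```

```text
[0.45592857 0.12643978 0.12846302] [ 3.13285998e+00  2.25371126e-01 -9.41029233e-04] [-0.1674229   0.32695398 -0.2690759   2.03544714  0.12048441  0.79459799
 -1.93472395] [ 0.23225568 -0.61089531 -6.05715446] [-0.01707325  0.12305433 -0.01523418] 0.26483223757049434
[317.63645678  -2.3329775 ]
```

View pics/w2c.png

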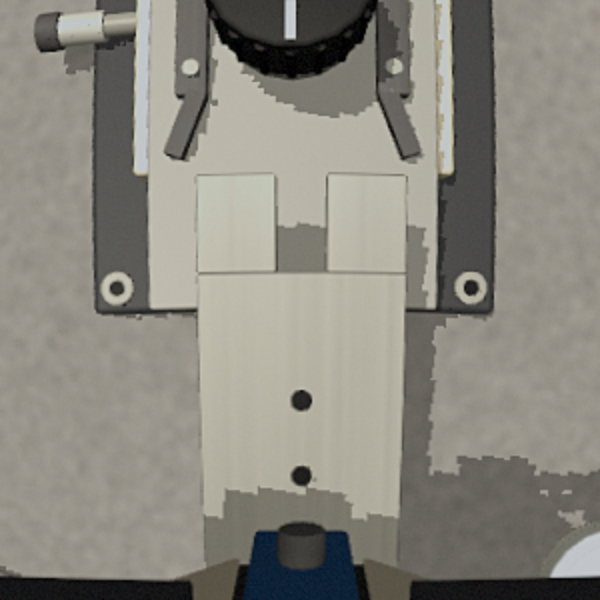

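The crop shows the rails' inner faces at about x=208 and x=377 (crop pixels). The foot is between x=197 and x=406 with its slot at x=276–327, and the knob's index line is at x=291. I'll convert these to lateral offsets.

Run:
```python
from h import *
c=vision.calibration('wrist'); s=readout.observe()
W=lambda x,y,z: hit(c,'wrist',170+x/2,y/2,z)
a=.1437; print('toolyaw',2*np.arctan2(s['ee_rot'][1],s['ee_rot'][0]))
S=np.array([.604,.149]); u=np.array([np.cos(a),np.sin(a)]); n=np.array([-u[1],u[0]])
def rep(t,x,y,z):
    p=W(x,y,z)[:2]; print(t,p.round(4),'along %.1f lat %.1f'%((p-S)@u*1e3,(p-S)@n*1e3))
for t,x,y,z in (('railL',208,20,.057),('railL',208,92,.057),('railR',377,20,.057),('railR',377,92,.057),('tipL',187,158,.057),('tipR',402,158,.057),
 ('plateL',149,180,.05),('plateL',149,306,.05),('plateR',437,180,.05),('plateR',435,306,.05),('knobfront',290,76,.0685),('knobfront',290,45,.0985),('line',290,40,.0985),('line',290,0,.0985),
 ('scrL',117,287,.015),('scrR',470,287,.015),
 ('noseL',198,174,.108),('noseR',406,174,.108),('slotL',276,174,.108),('slotR',327,174,.108),('hole',301,400,.108),('hole',301,475,.108)): rep(t,x,y,z)
print(((s['position'][:2]-S)@u, (s['position'][:2]-S)@n))
```

```text
toolyaw 0.14370465690459616
railL [0.6086 0.1773] along 8.6 lat 27.3
railL [0.5845 0.1735] along -15.8 lat 27.0
railR [0.6158 0.1256] along 8.3 lat -24.8
railR [0.5916 0.1224] along -16.1 lat -24.6
tipL [0.5627 0.1768] along -36.9 lat 33.4
tipR [0.5719 0.1119] along -37.1 lat -32.1
plateL [0.5553 0.1891] along -42.4 lat 46.7
plateL [0.5149 0.1838] along -83.2 lat 47.2
plateR [0.5681 0.0991] along -42.7 lat -44.3
plateR [0.5278 0.0934] along -83.4 lat -44.1
knobfront [0.5895 0.1487] along -14.4 lat 1.8
knobfront [0.5899 0.1484] along -14.1 lat 1.4
line [0.5913 0.1486] along -12.7 lat 1.4
line [0.6026 0.1502] along -1.3 lat 1.4
scrL [0.5183 0.2037] along -77.0 lat 66.4
scrR [0.5366 0.0752] along -77.3 lat -63.4
noseL [0.5519 0.1647] along -49.3 lat 23.0
noseR [0.559 0.116] along -49.3 lat -26.2
slotL [0.5541 0.1464] along -49.7 lat 4.5
slotR [0.5558 0.1345] along -49.7 lat -7.5
hole [0.5008 0.1327] along -104.4 lat -1.3
hole [0.4821 0.13  ] along -123.4 lat -1.3
(np.float64(-0.14971769971731944), np.float64(-0.001063859757181355))
```

The channel's centre line is at lateral +1.3 mm and the carrier's at -1.4 mm. The knob front, flare tips and plate edge together put the stud 158 mm ahead of the TCP. I'll shift sideways and lower the carrier until it touches.

Request:
{"fn": "carry_out", "kwargs": {"increments": [8.7,2.6,-5,0,0,0,8.7,2.6,-10,0,0,0,0,0,-20,0,0,0,0,0,-11,0,0,0,0,0,0,0,0,0,0,0,0,0,0,0]}}

```text
clock: 6.58
position: [0.4735, 0.133, 0.0831]
ee_rot: [-3.133, -0.229, -0.001]
force: [0.0, -0.1, -6.2]
width: 0.261
gripper_force: 30.0
```

Request:
{"fn": "carry_out", "kwargs": {"increments": [0,0,-1,0,0,0,0,0,-1,0,0,0,0,0,-1,0,0,0,0,0,0,0,0,0]}}

```text
clock: 7.08
position: [0.4731, 0.1328, 0.0797]
ee_rot: [3.133, 0.229, -0.0]
force: [0.6, -0.7, -6.7]
width: 0.252
gripper_force: 30.0
```

Request:
{"fn": "carry_out", "kwargs": {"increments": [0,0,-0.6,0,0,0,0,0,0,0,0,0,0,0,0,0,0,0]}}

```text
clock: 7.45
position: [0.4732, 0.1329, 0.0792]
ee_rot: [3.133, 0.229, 0.0]
force: [0.0, -0.5, -5.2]
width: 0.259
gripper_force: 30.0
```

Request:
{"fn": "carry_out", "kwargs": {"increments": [0,0,-0.5,0,0,0,0,0,0,0,0,0,0,0,0,0,0,0]}}

```text
clock: 7.82
position: [0.4731, 0.1328, 0.0786]
ee_rot: [3.133, 0.229, -0.0]
force: [-0.2, -0.4, -5.5]
width: 0.262
gripper_force: 30.0
```

Request:
{"fn": "carry_out", "kwargs": {"increments": [0,0,-0.5,0,0,0,0,0,0,0,0,0,0,0,0,0,0,0]}}

```text
clock: 8.2
position: [0.4731, 0.1328, 0.0783]
ee_rot: [3.133, 0.229, 0.0]
force: [-2.8, -0.2, 0.4]
width: 0.262
gripper_force: 30.0
```

Request:
{"fn": "carry_out", "kwargs": {"increments": [0,0,-0.5,0,0,0,0,0,0,0,0,0,0,0,0,0,0,0]}}

```text
clock: 8.57
position: [0.473, 0.1329, 0.0782]
ee_rot: [3.133, 0.229, 0.0]
force: [-4.5, -0.3, 7.5]
width: 0.264
gripper_force: 30.0
```

The foot is on the plate. I'll ease the pressure and slide it in.

Request:
{"fn": "carry_out", "kwargs": {"increments": [0,0,0.4,0,0,0,3.96,0.57,0,0,0,0,3.96,0.57,0,0,0,0,3.96,0.57,0,0,0,0,3.96,0.57,0,0,0,0,3.96,0.57,0,0,0,0,0,0,0,0,0,0]}}

```text
clock: 9.45
position: [0.4904, 0.1354, 0.0785]
ee_rot: [3.132, 0.229, -0.007]
force: [-14.5, -2.1, 19.8]
width: 0.257
gripper_force: 30.0
```

Request:
{"fn": "carry_out", "kwargs": {"increments": [3.96,0.57,0,0,0,0,3.96,0.57,0,0,0,0,3.96,0.57,0,0,0,0,3.96,0.57,0,0,0,0,3.96,0.57,0,0,0,0,0,0,0,0,0,0]}}

```text
clock: 10.2
position: [0.5107, 0.1382, 0.0786]
ee_rot: [3.132, 0.229, -0.006]
force: [-12.4, -3.1, 18.5]
width: 0.257
gripper_force: 30.0
```

Run:
```python
from h import *
s=readout.observe(); print(s['position'],s['force'],s['ft_torque'])
c,im=grab('wrist','w3.png')
cv2.imwrite('pics/w3c.png',cv2.resize(im[0:300,170:470,::-1],None,fx=2,fy=2))
```

```text
[0.51067535 0.13818714 0.07860273] [-12.3690269   -3.05567883  18.46880567] [-0.51746811  3.05711947 -0.0140825 ]
```

View pics/w3c.png

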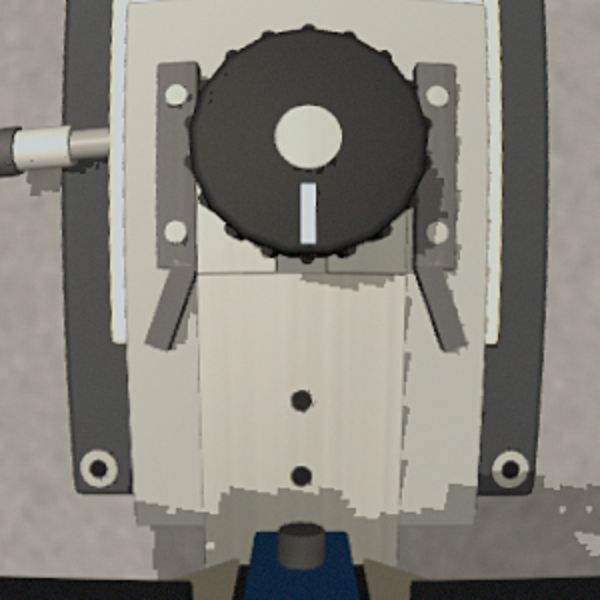

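The foot is between the rails and nearly touches the left one (edge at x=197, rail at 196; on the right 407 against 414). I'll lighten the pressure, nudge it right and continue.

Request:
{"fn": "carry_out", "kwargs": {"increments": [0,-0.6,0.6,0,0,0,2.97,0.43,0,0,0,0,2.97,0.43,0,0,0,0,2.97,0.43,0,0,0,0,2.97,0.43,0,0,0,0,2.97,0.43,0,0,0,0,0,0,0,0,0,0]}}

```text
clock: 11.12
position: [0.5271, 0.1401, 0.0786]
ee_rot: [3.133, 0.229, -0.002]
force: [-4.0, -1.2, 5.6]
width: 0.258
gripper_force: 30.0
```

Request:
{"fn": "carry_out", "kwargs": {"increments": [1.5,0.22,0,0,0,0,1.5,0.22,0,0,0,0,0,0,0,0,0,0]}}

```text
clock: 11.5
position: [0.5298, 0.1405, 0.0786]
ee_rot: [3.133, 0.229, -0.003]
force: [-5.1, -0.5, 6.4]
width: 0.26
gripper_force: 30.0
```

Request:
{"fn": "carry_out", "kwargs": {"increments": [1,0.14,0,0,0,0,1,0.14,0,0,0,0,0,0,0,0,0,0]}}

```text
clock: 11.88
position: [0.5317, 0.1408, 0.0787]
ee_rot: [3.133, 0.229, -0.003]
force: [-6.9, -1.7, 7.0]
width: 0.263
gripper_force: 30.0
```

Request:
{"fn": "carry_out", "kwargs": {"increments": [1,0.14,0,0,0,0,0,0,0,0,0,0]}}

```text
clock: 12.12
position: [0.5321, 0.1408, 0.0787]
ee_rot: [3.133, 0.229, -0.004]
force: [-8.9, -1.6, 8.3]
width: 0.262
gripper_force: 30.0
```

Request:
{"fn": "carry_out", "kwargs": {"increments": [1,0.14,0,0,0,0,0,0,0,0,0,0]}}

```text
clock: 12.38
position: [0.5322, 0.1408, 0.0786]
ee_rot: [3.132, 0.229, -0.007]
force: [-14.0, -1.7, 12.8]
width: 0.261
gripper_force: 30.0
```

Request:
{"fn": "carry_out", "kwargs": {"increments": [0.8,0.1,0,0,0,0,0,0,0,0,0,0]}}

```text
clock: 12.62
position: [0.5322, 0.1408, 0.0786]
ee_rot: [3.132, 0.229, -0.009]
force: [-15.2, -2.3, 15.7]
width: 0.258
gripper_force: 30.0
```

The slot has met the stud: the TCP stopped at x=0.5322 while the force kept rising. I'll relax the push, release and rise.

Request:
{"fn": "carry_out", "kwargs": {"increments": [-1.6,-0.23,0,0,0,0,0,0,0,0,0,0]}}

```text
clock: 12.88
position: [0.5322, 0.1408, 0.0786]
ee_rot: [3.133, 0.229, -0.004]
force: [-10.9, -1.4, 7.8]
width: 0.262
gripper_force: 30.0
```

Request:
{"fn": "carry_out", "kwargs": {"increments": [0,0,0,0,0,0,0,0,0,0,0,0,0,0,0,0,0,0,0,0,0,0,0,0], "grip": 0.5}}

```text
clock: 13.38
position: [0.5341, 0.141, 0.0786]
ee_rot: [-3.133, -0.229, -0.001]
force: [-0.1, -0.4, 0.8]
width: 0.501
gripper_force: 0.0
```

Request:
{"fn": "carry_out", "kwargs": {"increments": [0,0,10,0,0,0,0,0,30,0,0,0,0,0,40,0,0,0,0,0,30,0,0,0,0,0,0,0,0,0,0,0,0,0,0,0], "grip": 0.2}}

```text
clock: 14.12
position: [0.5336, 0.1408, 0.1886]
ee_rot: [3.133, 0.229, 0.0]
force: [-0.6, 0.8, 0.4]
width: 0.803
gripper_force: 0.0
```

Run:
```python
from h import *
s=readout.observe(); print(s['position'],s['ee_rot'],s['joints'],s['force'],s['ft_torque'])
c,im=grab('wrist','w4.png')
cv2.imwrite('pics/w4c.png',cv2.resize(im[0:300,170:470,::-1],None,fx=2,fy=2))
```

```text
[0.53358783 0.14082461 0.18862052] [3.13314208e+00 2.28587887e-01 2.08946365e-05] [-0.15894285  0.37027093 -0.2600267   1.78623256  0.11098562  0.99931779
 -1.88740209] [-0.58833402  0.80354705  0.38207389] [ 0.01794175 -0.01399623  0.0016237 ]
```

View pics/w4c.png

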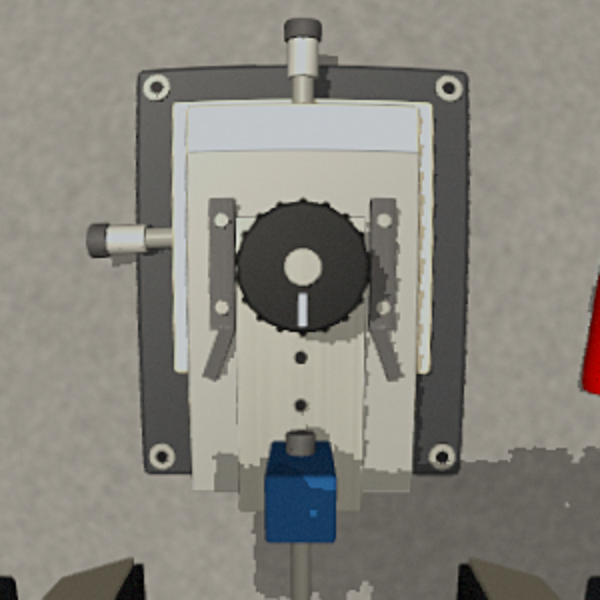

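The foot is under the knob. The knob's disc is centred at (303,266) in the crop, the nose edges show at row 216, and the block is at (301,495). I'll locate the knob's axis now.

Run:
```python
from h import *
c=vision.calibration('wrist'); s=readout.observe(); im=cv2.imread('pics/w4.png')
W=lambda x,y,z: hit(c,'wrist',170+x/2,y/2,z)
print(W(303,266,.0985), W(237,266,.0985),W(370,266,.0985),W(303,202,.0985),W(303,332,.0985))
print('nose',W(300,216,.058),'block top c',W(301,495,.112))
a=.1437;u=np.array([np.cos(a),np.sin(a)]);print('contact-based',np.array([.5322,.1408])+.08*u)
```

```text
[0.61109238 0.15117438 0.0985    ] [0.60811699 0.17268106 0.0985    ] [0.61449302 0.12938492 0.0985    ] [0.63224735 0.15427651 0.0985    ] [0.58931857 0.14797693 0.0985    ]
nose [0.63062522 0.15507718 0.058     ] block top c [0.53745335 0.1410444  0.112     ]
contact-based [0.61137543 0.15225648]
```

Request:
{"fn": "carry_out", "kwargs": {"increments": [7.8,1.1,0,0,0,0.18,7.8,1.1,0,0,0,0.18,7.8,1.1,0,0,0,0.18,7.8,1.1,0,0,0,0.18,7.8,1.1,0,0,0,0.18,7.8,1.1,0,0,0,0.18,7.8,1.1,0,0,0,0.18,7.8,1.1,0,0,0,0.18,7.8,1.1,0,0,0,0.18,7.4,0.8,0,0,0,0.18,0,0,0,0,0,0.18,0,0,0,0,0,0.18,0,0,0,0,0,0.18,0,0,0,0,0,0.18,0,0,0,0,0,0.18,0,0,0,0,0,0.18,0,0,0,0,0,0.18,0,0,0,0,0,0.18,0,0,0,0,0,0.18,0,0,0,0,0,0.18]}}

```text
clock: 16.68
position: [0.6109, 0.1514, 0.1874]
ee_rot: [0.943, -2.995, -0.001]
force: [-0.1, -0.2, 0.2]
width: 0.799
gripper_force: 0.0
```

Request:
{"fn": "carry_out", "kwargs": {"increments": [0,0,0,0,0,0.18,0,0,0,0,0,0.18,0,0,0,0,0,0,0,0,0,0,0,0]}}

```text
clock: 17.18
position: [0.6111, 0.1516, 0.188]
ee_rot: [1.451, -2.786, -0.001]
force: [-0.3, 0.2, 0.7]
width: 0.805
gripper_force: 0.0
```

Run:
```python
from h import *
s=readout.observe(); print(s['position'],s['ee_rot'],s['joints'],s['force'],s['ft_torque'])
```

```text
[0.61114242 0.15158101 0.1880259 ] [ 1.45073941e+00 -2.78554181e+00 -8.38311255e-04] [ 0.33935948  0.74795747 -1.1474527   1.54743779  0.69697862  1.30609873
  1.63457158] [-0.33793864  0.19602198  0.67288099] [ 0.13748766 -0.06653273 -0.02299768]
```

Request:
{"fn": "carry_out", "kwargs": {"increments": [0,0,-40,0,0,0,0,0,-40,0,0,0,0,0,-20,0,0,0,0,0,-13,0,0,0,0,0,-5,0,0,0,0,0,0,0,0,0,0,0,0,0,0,0]}}

```text
clock: 18.05
position: [0.6119, 0.152, 0.0716]
ee_rot: [-1.456, 2.782, -0.0]
force: [0.2, 0.6, 0.4]
width: 0.8
gripper_force: 0.0
```

Request:
{"fn": "carry_out", "kwargs": {"increments": [0,0,0,0,0,0,0,0,0,0,0,0,0,0,0,0,0,0,0,0,0,0,0,0,0,0,0,0,0,0,0,0,0,0,0,0], "grip": 1, "newtons": 40}}

```text
clock: 18.8
position: [0.6107, 0.1522, 0.0707]
ee_rot: [1.457, -2.782, -0.001]
force: [-5.0, 1.7, 3.1]
width: 0.483
gripper_force: 40.0
```

```bash
cat > st.py <<'E'
from h import *
s=readout.observe(); r=s['ee_rot']; F=s['force'];T=s['ft_torque']
print('t',round(s['clock'],2),'pos',s['position'].round(4),'yaw %.4f'%np.arctan2(*R.from_rotvec(r).as_matrix()[[1,0],0]),'j',s['joints'].round(2),'F',F.round(1),'T',T.round(3),'w',round(s['width']*92,1), 'j7eff',s['joint_efforts'][6].round(3))
E
python3 st.py
```

```text
t 18.8 pos [0.6107 0.1522 0.0707] yaw -2.1767 j [ 0.3   0.86 -1.06  1.66  0.82  1.13  1.54] F [-5.   1.7  3.1] T [ 0.518  1.059 -0.024] w 44.5 j7eff 0.027
```

The knob is gripped at 44.5 mm. I'll turn it clockwise in steps and log the torque.

Request:
{"fn": "carry_out", "kwargs": {"increments": [0,0,0,0,0,-0.1,0,0,0,0,0,-0.1,0,0,0,0,0,-0.1,0,0,0,0,0,-0.1,0,0,0,0,0,0]}}

```text
clock: 19.42
position: [0.611, 0.1519, 0.0707]
ee_rot: [0.876, -3.017, -0.0]
force: [-4.1, 1.6, 4.0]
width: 0.485
gripper_force: 40.0
```

```bash
python3 st.py
```

```text
t 19.43 pos [0.611  0.1519 0.0707] yaw -2.5764 j [ 0.27  0.82 -0.98  1.67  0.76  1.08  1.19] F [-4.1  1.6  4. ] T [ 0.529  0.942 -0.091] w 44.6 j7eff -0.939
```

Request:
{"fn": "carry_out", "kwargs": {"increments": [0,0,0,0,0,-0.1,0,0,0,0,0,-0.1,0,0,0,0,0,-0.1,0,0,0,0,0,-0.1,0,0,0,0,0,0]}}

```text
clock: 20.05
position: [0.6111, 0.1517, 0.0707]
ee_rot: [0.262, -3.13, 0.0]
force: [-5.2, 0.8, 4.5]
width: 0.486
gripper_force: 40.0
```

```bash
python3 st.py
```

```text
t 20.05 pos [0.6111 0.1517 0.0707] yaw -2.9746 j [ 0.22  0.78 -0.89  1.67  0.69  1.04  0.84] F [-5.2  0.8  4.5] T [ 0.329  0.953 -0.043] w 44.7 j7eff -0.852
```

```bash
cat > st.py <<'E'
from h import *
q=[]
for i in range(5):
    s=readout.observe(); q.append([*s['force'],*s['ft_torque'],s['joint_efforts'][6]]); 
    if i<4: vision.get_image('wrist')
q=np.array(q)
print('t',round(s['clock'],2),'yaw %.3f'%np.arctan2(*R.from_rotvec(s['ee_rot']).as_matrix()[[1,0],0]),'j',s['joints'][[2,6]].round(2),'F',q[:,:3].mean(0).round(1),'Tz %.3f +- %.3f'%(q[:,5].mean(),q[:,5].std()),'w',round(s['width']*92,1),'e7 %.3f'%q[:,6].mean())
E
python3 st.py
```

```text
t 20.25 yaw -2.973 j [-0.89  0.84] F [-5.4  0.2  4.5] Tz -0.046 +- 0.022 w 44.6 e7 -0.195
```

Request:
{"fn": "carry_out", "kwargs": {"increments": [-0.6,0,0,0,0,-0.1,0,0,0,0,0,0]}}

```text
clock: 20.5
position: [0.6111, 0.1516, 0.0707]
ee_rot: [-0.106, 3.139, -0.0]
force: [-2.8, 1.1, 3.6]
width: 0.483
gripper_force: 40.0
```

```bash
python3 st.py
```

```text
t 20.7 yaw -3.075 j [-0.87  0.76] F [-2.7  0.9  3. ] Tz -0.017 +- 0.028 w 44.3 e7 -0.223
```

Request:
{"fn": "carry_out", "kwargs": {"increments": [0,0,0,0,0,-0.1,0,0,0,0,0,0]}}

```text
clock: 20.95
position: [0.611, 0.1515, 0.0707]
ee_rot: [0.054, 3.141, -0.0]
force: [-1.9, -0.2, 2.5]
width: 0.486
gripper_force: 40.0
```

```bash
python3 st.py
```

```text
t 21.15 yaw 3.108 j [-0.85  0.67] F [-1.4  0.1  2.7] Tz -0.027 +- 0.041 w 44.3 e7 -0.234
```

Request:
{"fn": "carry_out", "kwargs": {"increments": [0,0,0,0,0,-0.1,0,0,0,0,0,0]}}

```text
clock: 21.4
position: [0.6111, 0.1515, 0.0707]
ee_rot: [0.211, 3.134, -0.0]
force: [-0.7, -0.2, 3.1]
width: 0.482
gripper_force: 40.0
```

```bash
python3 st.py
```

```text
t 21.6 yaw 3.007 j [-0.82  0.58] F [-0.8 -0.6  4. ] Tz -0.051 +- 0.040 w 44.1 e7 -0.236
```

Request:
{"fn": "carry_out", "kwargs": {"increments": [0,0,0,0,0,-0.1,0,0,0,0,0,0]}}

```text
clock: 21.85
position: [0.611, 0.1514, 0.0707]
ee_rot: [0.368, 3.12, -0.0]
force: [-0.4, -1.1, 2.4]
width: 0.484
gripper_force: 40.0
```

```bash
python3 st.py
```

```text
t 22.05 yaw 2.907 j [-0.8  0.5] F [-0.6 -1.7  3.7] Tz -0.030 +- 0.045 w 44.4 e7 -0.234
```

Request:
{"fn": "carry_out", "kwargs": {"increments": [0,0,0,0,0,-0.1,0,0,0,0,0,0]}}

```text
clock: 22.3
position: [0.611, 0.1513, 0.0707]
ee_rot: [0.523, 3.097, -0.001]
force: [-0.1, -2.0, 3.6]
width: 0.482
gripper_force: 40.0
```

```bash
python3 st.py
```

```text
t 22.5 yaw 2.807 j [-0.78  0.41] F [-0.5 -2.7  4.6] Tz -0.063 +- 0.041 w 44.3 e7 -0.195
```

Request:
{"fn": "carry_out", "kwargs": {"increments": [0,0,0,0,0,-0.1,0,0,0,0,0,0]}}

```text
clock: 22.75
position: [0.611, 0.1513, 0.0707]
ee_rot: [0.677, 3.067, -0.001]
force: [-0.1, -3.5, 5.5]
width: 0.482
gripper_force: 40.0
```

```bash
python3 st.py
```

```text
t 22.95 yaw 2.709 j [-0.75  0.32] F [-0.1 -3.3  5.6] Tz -0.157 +- 0.023 w 44.5 e7 -0.119
```

Request:
{"fn": "carry_out", "kwargs": {"increments": [0,0,0,0,0,-0.1,0,0,0,0,0,0]}}

```text
clock: 23.2
position: [0.6109, 0.1512, 0.0707]
ee_rot: [0.829, 3.03, -0.001]
force: [-0.8, -3.0, 5.7]
width: 0.484
gripper_force: 40.0
```

```bash
python3 st.py
```

```text
t 23.4 yaw 2.609 j [-0.73  0.24] F [-0.8 -3.1  6.1] Tz -0.141 +- 0.013 w 44.3 e7 -0.021
```

Request:
{"fn": "carry_out", "kwargs": {"increments": [0,0,0,0,0,-0.1,0,0,0,0,0,0]}}

```text
clock: 23.65
position: [0.6109, 0.1511, 0.0708]
ee_rot: [0.98, 2.984, -0.001]
force: [-0.7, -4.8, 6.3]
width: 0.483
gripper_force: 40.0
```

```bash
python3 st.py
```

```text
t 23.85 yaw 2.508 j [-0.71  0.15] F [-0.6 -3.7  6.4] Tz -0.224 +- 0.042 w 44.1 e7 0.032
```

The knob bites at a yaw of about 2.86, where the torque starts rising from 0.04 N m. An eighth of a turn more puts the target at about 2.07, with |Tz| near 0.45 N m.

Request:
{"fn": "carry_out", "kwargs": {"increments": [0,-0.5,0,0,0,-0.1,0,0,0,0,0,-0.1,0,0,0,0,0,0]}}

```text
clock: 24.22
position: [0.6108, 0.1511, 0.0708]
ee_rot: [1.273, 2.872, -0.0]
force: [-1.0, -2.2, 7.0]
width: 0.482
gripper_force: 40.0
```

```bash
python3 st.py
```

```text
t 24.43 yaw 2.309 j [-0.66 -0.02] F [-1.2 -2.8  7. ] Tz -0.369 +- 0.020 w 44.3 e7 0.151
```

Request:
{"fn": "carry_out", "kwargs": {"increments": [0,0,0,0,0,-0.1,0,0,0,0,0,-0.05,0,0,0,0,0,0]}}

```text
clock: 24.8
position: [0.6107, 0.1509, 0.0708]
ee_rot: [1.482, 2.769, -0.001]
force: [-1.2, -2.5, 7.1]
width: 0.481
gripper_force: 40.0
```

```bash
python3 st.py
```

```text
t 25.0 yaw 2.159 j [-0.62 -0.14] F [-1.3 -3.2  7.6] Tz 0.029 +- 0.011 w 44.1 e7 -0.100
```

The torque dropped, so the knob may have slipped. I'll check the knob's index line.

```bash
python3 - <<'E'
from h import *
s=readout.observe(); c,im=grab('wrist','w5.png')
S=np.array([.6112,.1515])
for a in (1.338,1.5,1.65): print(proj(c,'wrist',[S[0]+.015*np.cos(a),S[1]+.015*np.sin(a),.0985]))
print(proj(c,'wrist',[*S,.0985]))
E
python3 st.py
```

```text
[347.51232865 305.27761751]
[343.00314806 301.51472521]
[338.21317211 298.64159437]
[319.25167069 328.30267292]
t 25.25 yaw 2.159 j [-0.62 -0.14] F [-1.6 -2.5  7.8] Tz 0.023 +- 0.027 w 44.8 e7 -0.014
```

View pics/w5.png

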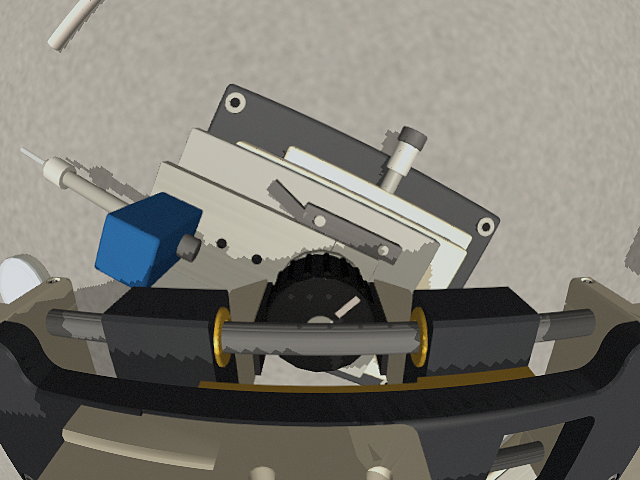

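The index line runs from about (337,317) to (358,298), close to where it should be without slip. I'll compute its angle.

Run:
```python
from h import *
def ang(f,c,box):
    im=cv2.imread(f); x0,y0,x1,y1=box; g=im[y0:y1,x0:x1].min(2)
    v,u=np.nonzero(g>140); P=np.array([hit(c,'wrist',a+x0,b+y0,.0985)[:2] for a,b in zip(u,v)])
    m=P.mean(0); w=np.linalg.svd(P-m)[2][0]; print(len(P),m,'dir',np.arctan2(w[1],w[0])%np.pi,'length',np.ptp((P-m)@w))
    for S in ([.6112,.1515],[.6107,.151]): print(' radial',np.arctan2(*(m-S)[::-1]))
c=vision.calibration('wrist'); ang('pics/w5.png',c,(330,292,366,319))
c4=dict(c)
# w4 view: pose from tool motion (camera rigid on the tool)
s=readout.observe(); T=lambda p,r:np.block([[R.from_rotvec(r).as_matrix(),np.array(p)[:,None]],[np.zeros((1,3)),np.ones((1,1))]])
X=np.linalg.inv(T(s['position'],s['ee_rot']))@c['pose']
c4['pose']=T([.53359,.14082,.18862],[3.13314,.22859,0])@X; ang('pics/w4.png',c4,(315,145,328,166))
```

```text
157 [0.61493478 0.16558692] dir 1.3426920192501866 length 0.01057831593213224
 radial 1.311634614750349
 radial 1.2882495761503088
63 [0.59543366 0.14849523] dir 0.13630032485939303 length 0.010050268907485824
 radial -2.9532699157523505
 radial -2.9789703765770916
```

The knob has turned 1.94 rad, matching the tool, so there was no significant slip. That is about 0.69 past the bite, so I'll add the last 0.09 with a firmer grip.

Request:
{"fn": "carry_out", "kwargs": {"increments": [0,0,0,0,0,0,0,0,0,0,0,0,0,0,0,0,0,-0.03,0,0,0,0,0,-0.03,0,0,0,0,0,0], "newtons": 55}}

```text
clock: 25.88
position: [0.6107, 0.1509, 0.0708]
ee_rot: [1.564, 2.724, -0.001]
force: [-0.6, -2.9, 7.1]
width: 0.482
gripper_force: 55.0
```

```bash
python3 st.py
```

```text
t 26.07 yaw 2.099 j [-0.61 -0.19] F [-1.5 -3.3  7.5] Tz 0.183 +- 0.047 w 44.5 e7 -0.233
```

The torque was read after settling, so its sign depends on how the arm came to rest, and only its size says anything about the knob's resistance. I'll take a tiny step and read it while moving.

Request:
{"fn": "carry_out", "kwargs": {"increments": [0,0,0,0,0,-0.015,0,0,0,0,0,-0.015]}}

```text
clock: 26.32
position: [0.6107, 0.1509, 0.0708]
ee_rot: [1.604, 2.701, -0.001]
force: [-1.1, -3.2, 8.6]
width: 0.481
gripper_force: 55.0
```

```bash
cat > st2.py <<'E'
from h import *
for i in range(4):
    s=readout.observe(); print('yaw %.4f'%np.arctan2(*R.from_rotvec(s['ee_rot']).as_matrix()[[1,0],0]),'Tz %.3f e7 %.3f dq7 %.3f'%(s['ft_torque'][2],s['joint_efforts'][6],s['dq'][6]))
    if i<3: vision.get_image('wrist')
E
python3 st2.py
```

```text
yaw 2.0695 Tz 0.493 e7 -0.255 dq7 -0.102
yaw 2.0687 Tz 0.430 e7 -0.278 dq7 0.018
yaw 2.0695 Tz 0.303 e7 -0.491 dq7 0.008
yaw 2.0697 Tz 0.341 e7 -0.356 dq7 0.002
```

While moving, the resistance is about 0.45–0.49 N m, which matches an eighth of a turn past the bite. I'll stop here, release and retreat upwards.

Request:
{"fn": "carry_out", "kwargs": {"increments": [0,0,0,0,0,0,0,0,0,0,0,0,0,0,0,0,0,0,0,0,0,0,0,0], "grip": 0.2}}

```text
clock: 26.98
position: [0.6107, 0.1513, 0.0705]
ee_rot: [-1.609, -2.698, 0.0]
force: [-0.1, 0.2, -0.3]
width: 0.8
gripper_force: 0.0
```

Request:
{"fn": "carry_out", "kwargs": {"increments": [0,0,10,0,0,0,0,0,30,0,0,0,0,0,40,0,0,0,0,0,40,0,0,0,0,0,30,0,0,0,0,0,0,0,0,0,0,0,0,0,0,0]}}

```text
clock: 27.85
position: [0.6105, 0.151, 0.2205]
ee_rot: [1.61, 2.698, -0.001]
force: [-0.1, -0.5, -0.2]
width: 0.801
gripper_force: 0.0
```

Run:
```python
from h import *
s=readout.observe(); print(s['position'],s['clock'],s['force'])
c,im=grab('wrist','w6.png')
print(proj(c,'wrist',[.6112,.1515,.0985]),proj(c,'wrist',[.532,.1408,.112]))
cv2.imwrite('pics/w6c.png',im[0:400,100:560,::-1])
```

```text
[0.61053263 0.15097237 0.22050798] 27.85 [-0.14613807 -0.45453823 -0.21953502]
[319.77053631 233.20597124] [219.22709387 201.38467504]
```

View pics/w6c.png

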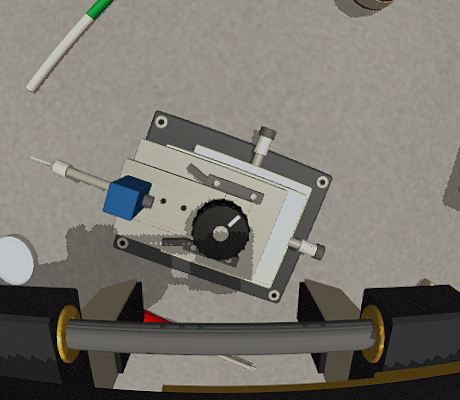

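The knob is released with its index line up and to the right at crop (236,221), and the carrier is seated in the channel. I'll do a last numeric check of the knob angle and the carrier position.

Run:
```python
from h import *
c=vision.calibration('wrist'); im=cv2.imread('pics/w6.png')
g=im[212:229,327:345].min(2); v,u=np.nonzero(g>150)
P=np.array([hit(c,'wrist',a+327,b+212,.0985)[:2] for a,b in zip(u,v)]); m=P.mean(0); w=np.linalg.svd(P-m)[2][0]
print(len(P),m,'dir',np.arctan2(w[1],w[0])%np.pi,'turned',3.278-np.arctan2(w[1],w[0])%np.pi)
S=np.array([.6112,.1515]);U=np.array([np.cos(.1437),np.sin(.1437)])
for p in ((263,201),(283,208)): # foot holes in crop+100
    q=hit(c,'wrist',*p,.058)[:2]; print((q-S)@U*1e3,(q-S)@[-U[1],U[0]]*1e3)
c4=dict(c); s=readout.observe(); T=lambda p,r:np.block([[R.from_rotvec(r).as_matrix(),np.array(p)[:,None]],[np.zeros((1,3)),np.ones((1,1))]])
c4['pose']=T([.53359,.14082,.18862],[3.13314,.22859,0])@np.linalg.inv(T(s['position'],s['ee_rot']))@c['pose']
for p in ((170+150.5,202.5),(170+150.5,178.5)):
    q=hit(c4,'wrist',*p,.058)[:2]; print('before',(q-S)@U*1e3,(q-S)@[-U[1],U[0]]*1e3)
```

```text
49 [0.61549041 0.16531103] dir 1.2271602457186372 turned 2.0508397542813626
-53.736223823060456 0.4249138797827494
-35.02424782474353 0.4563542216232221
before -55.435009212545566 -0.891583092725345
before -36.41836084601611 -0.8581019409600951
```

```bash
python3 -c "
from cell import arm
print(arm.sign_off())"
```

```text
the job is handed in; nothing more can be done
None
```

The smaller carrier is seated against the stud, the knob is tightened about an eighth of a turn past the bite (about 0.45–0.49 N m while turning), and the job was handed in at about 28 s with nothing else touched.

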